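# Swap the plaster models onto their own baseboards

### The job

The four plaster models have all ended up on the wrong wooden baseboards. Swap them round until each stands upright and centred on the board of its own outline (round on round, square on square, six-sided on six-sided, long on long; which way it is turned does not matter), using the three-sided spare board as the free spot on the way and leaving it empty. Never set a model down on the bench itself or tip one over, and leave the white-lidded jar beside them where it is.

Things in the scene. Friction and masses are not known exactly. Their poses are not given: they have to be found in the camera images.
- round_model (a point): Loose plaster model with a round body, 64 mm across, ~0.2 kg. 80 mm tall in all: the lower 40 mm is the body, the upper 40 mm is an upright round pouring plug 34 mm across, the same on all four models, on the centre line and good to grip from above at any turn. The point is the model's centre, on the centre line, 40 mm above the underside and 40 mm below the top; z up.
- square_model (a point): Loose plaster model with a square body, 58 x 58 mm, ~0.2 kg. 80 mm tall in all: the lower 40 mm is the body, the upper 40 mm is an upright round pouring plug 34 mm across, the same on all four models, on the centre line and good to grip from above at any turn. The point is the model's centre, on the centre line, 40 mm above the underside and 40 mm below the top; z up.
- hex_model (a point): Loose plaster model with a six-sided body, 72 mm over the corners and 62 mm over the flats, ~0.2 kg. 80 mm tall in all: the lower 40 mm is the body, the upper 40 mm is an upright round pouring plug 34 mm across, the same on all four models, on the centre line and good to grip from above at any turn. The point is the model's centre, on the centre line, 40 mm above the underside and 40 mm below the top; z up.
- oblong_model (a point): Loose plaster model with a long narrow body with half-round ends, 90 mm along x by 42 mm, ~0.2 kg. 80 mm tall in all: the lower 40 mm is the body, the upper 40 mm is an upright round pouring plug 34 mm across, the same on all four models, on the centre line and good to grip from above at any turn. The point is the model's centre, on the centre line, 40 mm above the underside and 40 mm below the top; z up.
- board_round: Round plywood board, 108 mm across, 18 mm thick, fixed flat on the bench. Origin at the centre of its underside on the bench (its top is 18 mm higher); z up.
- board_square: Square plywood board, 98 x 98 mm, 18 mm thick, fixed flat on the bench. Origin at the centre of its underside on the bench (its top is 18 mm higher); z up.
- board_hex: Six-sided plywood board, 116 mm over the corners, 18 mm thick, fixed flat on the bench. Origin at the centre of its underside on the bench (its top is 18 mm higher); z up.
- board_oblong: Long plywood board with half-round ends, 130 mm along x by 84 mm, 18 mm thick, fixed flat on the bench. Origin at the centre of its underside on the bench (its top is 18 mm higher); z up.
- board_tri: Three-sided plywood board, sides 128 mm: the spare one, on which nothing stands at the start, 18 mm thick, fixed flat on the bench. Origin at the centre of its underside on the bench (its top is 18 mm higher); z up.
- jar_centre (a point): Bystander: loose white jar with a white screw lid, 50 mm across, 72 mm tall, standing on the bench beside the boards. The point is its centre, 36 mm up.
Things that resemble listed ones, but are neither listed nor needed, are in the scene too. What is shaped like the part that bears hex_model but purple is not meant.

How it is judged:
By the outcome, as a careful person would: the job done as asked, in the order asked, and still so for the second after the job is handed in, with the robot touching nothing.
It also fails if it takes over 128 s, if anything falls off the work surface, if the arm or the gripper's body presses on something with over 40 N, if the wrist force passes 120 N, or if a joint passes its speed limit or range.

### The arm

A 7-joint arm with a two-finger parallel gripper is mounted at the origin on a cart in front of the work surface, level with it; the furniture and walls round the work are solid. World frame = base frame: x ahead of the robot, y to its left, z up, the work surface at z = 0. Lengths are in m, angles in rad, forces in N, time in s.
With the tool pointing down it reaches from about 0.425 to 0.925 m from the base axis. Payload 6.8 kg.
Tool frame: the origin (TCP) lies on the mounting face of the last link; the fingertips stand 173 mm ahead of it and the grasp point (between the pads) lies 155 mm ahead of it; y points along the fingers, x is the direction in which the jaws open and shut, and the axes are right-handed (so a half turn about y gives the same grasp; the last joint's range is limited). The gripper opens to 85 mm and grips with 20 to 120 N. Pads are 22 mm wide; open, the fingers measure 114 mm over their backs; the gripper's body (76 mm by 85 mm) begins 54 mm behind the grasp point. The pads swing forward as they close: fully open they stand 13 mm farther back than shut.
Start: joints at [-1.225, 0.477, 0.022, 1.555, -0.011, 1.109, -0.083], TCP at [0.296, 0.607, 0.405] pointing down, gripper open.
Joint ranges: [-2.96, 2.96], [-0.34, 2.1], [-1.41, 1.46], [0.24, 2.44], [-1.37, 4.51], [0.17, 1.92], [-2.96, 2.96]. Speed limits (rad/s): [2.39, 2.39, 3.14, 3.14, 3.14, 3.14, 3.14].

### API

Orientations are given as a rotation vector (axis times angle).
In Python, from bench import r gives the robot as it stands.
- The arm moves only by the tool step_arm, never from a script. Its arguments are lists of equal length, an entry for each row: "xyz": the shift along the tool's x, y, z scaled (see below), a list of three; "rotation": the turn, a rotation vector about the tool's x, y, z scaled (see below), a list of three. A call has 1 to 20 rows; each row is the pose to reach, as a shift and turn from the pose measured when the call began, along the tool's axes at that moment; what a row does not reach only later rows make up. The controller multiplies each number of a shift by 30 cm and each number of a turn by 90 degrees. A row lasts 1/8 s, in which the tool goes at most 62.5 mm and 10.7 degrees, less where a joint would pass 70% of its speed; a pose out of reach is approached as far as the arm can. A call with a number of a shift or a turn outside -1 to 1 is refused whole. A call with a gripper value outside its range is refused whole. "grip" is the closure, from 0 (fully open) to 1 (shut), set as the call begins (left out, the last holds). The fingers move at their own pace and stop on an object; "force" is the grip in N (left out, the last holds). Time passes only in rows, so rows that repeat a pose let the fingers close. It gives the time, the measured TCP pose, the force and the opening at its end, in the units of the state.
- r.get_obs(): the state, without advancing time (a new reading comes with each control period).
- r.grab_frame(name): name is "scene" or "top"; returns a dict with "pixels" (480x640x3 uint8, red, green, blue), "fx", "fy", "cx", "cy" (pixels), "position" and "attitude" of the camera in the world. Camera axes: x right, y down, z forward; pixel columns grow to the right and rows downward; lengths in m; the calibration is good to about 2 mm. A picture is of the moment at which its call begins. There is no depth.
- r.hand_in(): hands the job in, once; it reports no verdict.
The state is a dict: "clock": time; "joints": joint angles; "qvel": joint speeds; "tau": joint torques, N m; "tcp_pos": TCP position; "orientation": TCP orientation; "contact_force": force on the tool from outside, world axes, zero at the start; "moment": the same for the moment, N m; "grip_width": finger opening in m.
Only numpy, scipy, OpenCV 4.12 (cv2) and the standard library are available. Lean on these libraries where they do the work, as an engineer would, in place of code of your own. Each camera call takes 0.05 s, during which the arm holds its last target.

## Working session

There is one attempt and no reset: what is moved stays moved. The work goes in short steps, Python scripts to look and compute and a tool call to move; the robot and the scene stay as the last step left them, time stands still between calls to the robot, and variables do not carry over. Pictures are saved under pics/ and viewed, and the job is handed in when it is done.

Besides the shell and the picture viewer there is one more tool, called after "Request:" as a command line: name --argument value ..., lists and objects as JSON in quotes. step_arm: Moves the arm, as the interface text tells. Its arguments: {"type":"object","properties":{"xyz":{"type":"array"},"rotation":{"type":"array"},"grip":{"type":"number"},"force":{"type":"number"}},"required":["xyz","rotation"]}

```bash
mkdir -p pics; ls
python3 - <<'E'
from bench import r
import cv2,pickle
o=r.get_obs();print({k:o[k] for k in('clock','joints','tcp_pos','orientation','grip_width')})
for n in('scene','top'):
    f=r.grab_frame(n);cv2.imwrite(f'pics/{n}0.png',f['pixels'][:,:,::-1]);print({k:f[k] for k in f if k!='pixels'})
    pickle.dump(f,open(f'{n}0.pkl','wb'))
E
```

```text
pics
{'clock': 0.0, 'joints': array([-1.22511715,  0.47777443,  0.02235329,  1.55642733, -0.0115066 ,
        1.10931047, -0.08306231]), 'tcp_pos': array([0.29577507, 0.60644455, 0.4037531 ]), 'orientation': array([-1.39141454, -0.8677746 ,  0.87014353]), 'grip_width': 0.08535926402095333}
{'fx': 612.4327674300242, 'fy': 612.4327674300242, 'cx': 323.7431931564494, 'cy': 239.08482691452036, 'position': array([-0.01878388, -1.21386174,  0.69131889]), 'attitude': array([-1.98865794,  0.45007677, -0.26454863])}
{'fx': 585.0213467022322, 'fy': 585.0213467022322, 'cx': 314.02265733793155, 'cy': 236.16265465110303, 'position': array([ 0.34468358, -0.09771881,  1.52221981]), 'attitude': array([-2.16850051,  2.15042618, -0.123034  ])}
```

View pics/scene0.png

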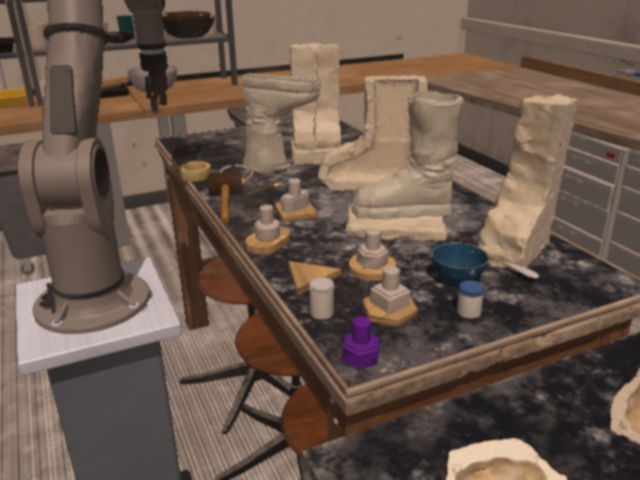

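View pics/top0.png

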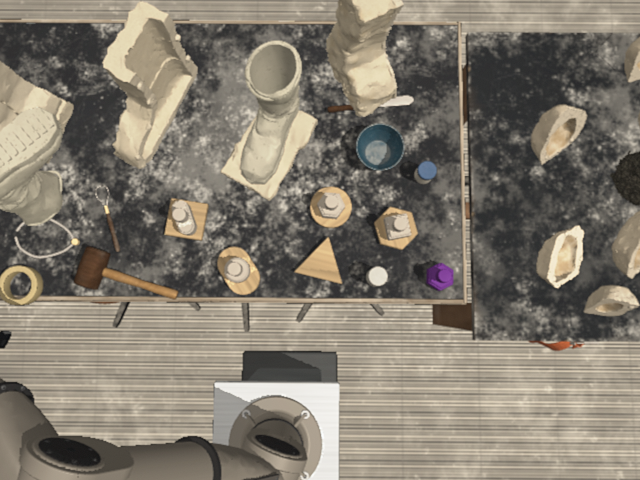

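```bash
cat > h.py <<'E'
import numpy as np,cv2,pickle
from scipy.spatial.transform import Rotation as R
def toplane(f,uv,z):
    uv=np.atleast_2d(np.asarray(uv,float))
    d=np.c_[(uv[:,0]-f['cx'])/f['fx'],(uv[:,1]-f['cy'])/f['fy'],np.ones(len(uv))]@R.from_rotvec(f['attitude']).as_matrix().T
    return f['position']+d*((z-f['position'][2])/d[:,2])[:,None]
def proj(f,p):
    c=(np.atleast_2d(p)-f['position'])@R.from_rotvec(f['attitude']).as_matrix()
    return np.c_[c[:,0]/c[:,2]*f['fx']+f['cx'],c[:,1]/c[:,2]*f['fy']+f['cy']]
E
python3 - <<'E'
from h import *
t=pickle.load(open('top0.pkl','rb'));s=pickle.load(open('scene0.pkl','rb'))
cv2.imwrite('pics/tc.png',cv2.resize(t['pixels'][180:305,150:470,::-1],None,fx=2.5,fy=2.5,interpolation=cv2.INTER_CUBIC))
cv2.imwrite('pics/sc.png',cv2.resize(s['pixels'][165:375,230:500,::-1],None,fx=2.8,fy=2.8,interpolation=cv2.INTER_CUBIC))
h=cv2.cvtColor(t['pixels'],cv2.COLOR_RGB2HSV)
for u,v in[(170,232),(230,285),(315,215),(383,240),(322,270),(187,219),(237,268),(330,202),(400,224),(376,276)]:print((u,v),h[v,u],t['pixels'][v,u])
print(R.from_rotvec([-1.39141454, -0.8677746 ,  0.87014353]).as_matrix().round(3))
E
```

```text
(170, 232) [ 18  98 218] [218 183 134]
(230, 285) [ 21  89 238] [238 214 155]
(315, 215) [ 17  99 207] [207 172 127]
(383, 240) [ 17  99 209] [209 174 128]
(322, 270) [ 17  98 185] [185 155 114]
(187, 219) [ 17  47 163] [163 150 133]
(237, 268) [ 18  44 222] [222 207 184]
(330, 202) [ 18  44 219] [219 204 181]
(400, 224) [ 18  45 220] [220 205 181]
(376, 276) [ 22  25 228] [228 222 206]
[[ 0.438 -0.001 -0.899]
 [ 0.899 -0.002  0.438]
 [-0.002 -1.    -0.   ]]
```

View pics/tc.png

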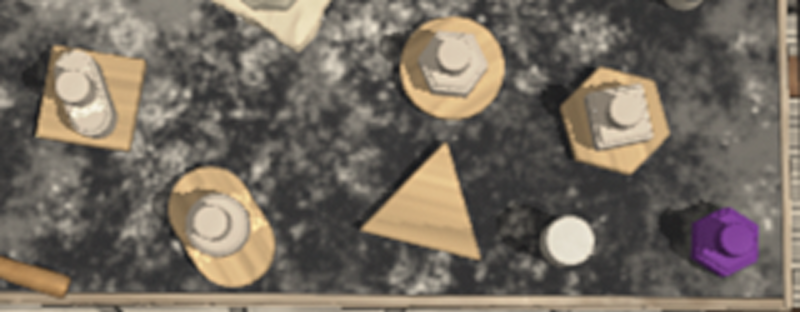

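View pics/sc.png

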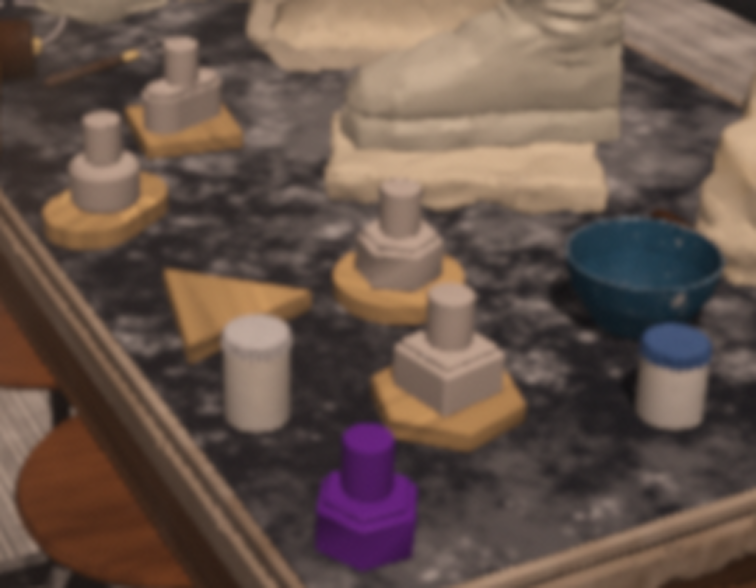

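```bash
cat > seg.py <<'E'
from h import *
def boards(f,names=None):
    S=4
    img=cv2.resize(f['pixels'],None,fx=S,fy=S,interpolation=cv2.INTER_CUBIC)
    h=cv2.cvtColor(img,cv2.COLOR_RGB2HSV)
    m=((h[...,0]>10)&(h[...,0]<28)&(h[...,1]>70)&(h[...,2]>110)).astype(np.uint8)
    out=[]
    cs,_=cv2.findContours(m,cv2.RETR_EXTERNAL,cv2.CHAIN_APPROX_NONE)
    for c in cs:
        if cv2.contourArea(c)<4000:continue
        out.append(cv2.convexHull(c)[:,0].astype(float)/S+0.5/S-.5)
    return out
def w(f,hull,z=.018): return toplane(f,hull,z)[:,:2]
if __name__=='__main__':
    t=pickle.load(open('top0.pkl','rb'))
    for hl in boards(t):
        c=hl.mean(0)
        if not(150<c[0]<430 and 185<c[1]<295):continue
        p=(w(t,hl)*1000).astype(np.float32)
        mr=cv2.minAreaRect(p);mc=cv2.minEnclosingCircle(p);ta,tr=cv2.minEnclosingTriangle(p)
        M=cv2.moments(p);print(c.round(1),'hullcent',np.round([M['m10']/M['m00'],M['m01']/M['m00']],1),'rect',np.round(mr[0],1),np.round(mr[1],1),round(mr[2],1),'circ',np.round(mc[0],1),round(mc[1],1),'tri',tr.mean(0).round(1))
    # plug tops
    for n,(u,v) in dict(oblong=(178.5,214.5),round=(234.5,269),hex=(331,201.5),square=(400.5,224),jar=(376.5,276)).items():
        S=8;r=16;x0,y0=int(u)-r,int(v)-r
        cr=cv2.resize(t['pixels'][y0:y0+2*r,x0:x0+2*r,::-1],None,fx=S,fy=S,interpolation=cv2.INTER_CUBIC)
        g=cv2.cvtColor(cr,cv2.COLOR_BGR2GRAY)
        a,b=(46,66) if n!='jar' else (65,95)
        C=cv2.HoughCircles(g,cv2.HOUGH_GRADIENT,1.5,20,param1=60,param2=15,minRadius=a,maxRadius=b)
        for k in C[0][:2]:
            uv=[k[0]/S+x0+.5/S-.5,k[1]/S+y0+.5/S-.5]
            print(n,np.round(uv,1),k[2]/S,(toplane(t,uv,.098 if n!='jar' else .072)[0]*1000).round(1))
        k=C[0][0];cv2.circle(cr,(int(k[0]),int(k[1])),int(k[2]),(0,0,255),1)
        globals().setdefault('L',[]).append(cr)
    cv2.imwrite('pics/plugs.png',cv2.resize(np.hstack(L),None,fx=.62,fy=.62))
E
python3 seg.py
```

```text
[239.3 270.5] hullcent [431.8 102.1] rect [432.  102.7] [133.1  87.5] 33.2 circ [431. 104.] 66.6 tri [[434.5 106.9]]
[322.6 261.9] hullcent [ 450.7 -111.1] rect [ 467.2 -115.1] [126.1 110.4] 76.5 circ [ 450.7 -110.6] 72.4 tri [[ 450.9 -111.2]]
[397.5 227.2] hullcent [ 545.7 -303.9] rect [ 545.8 -303.9] [114.3 103.2] 75.0 circ [ 545.9 -303.9] 58.1 tri [[ 547.1 -305.3]]
[184.4 220.5] hullcent [564.4 241. ] rect [564.4 240.8] [100.9  99.6] 81.3 circ [564.1 241.5] 68.4 tri [[573.2 225.1]]
[332.  206.7] hullcent [ 599.5 -134.4] rect [ 599.4 -134.8] [107.7 109.3] 63.9 circ [ 599.5 -133.8] 55.6 tri [[ 599.8 -134.2]]
oblong [178.7 213.4] 6.85625 [566.  241.6  98. ]
oblong [182.3 216. ] 6.1625 [559.5 232.6  98. ]
round [234.7 268.8] 7.45625 [430.7 100.2  98. ]
round [232.1 268.8] 8.13125 [430.6 106.6  98. ]
hex [331. 201.] 6.51875 [ 600.1 -133.4   98. ]
hex [326.3 208.8] 6.8375 [ 580.3 -121.9   98. ]
square [399.6 223.4] 5.975 [ 545.5 -302.2   98. ]
square [397.3 230.9] 7.71875 [ 526.9 -296.5   98. ]
jar [378.  275.6] 9.68125 [ 418.3 -251.5   72. ]
jar [375.6 276.2] 11.55625 [ 416.9 -245.4   72. ]
```

View pics/plugs.png

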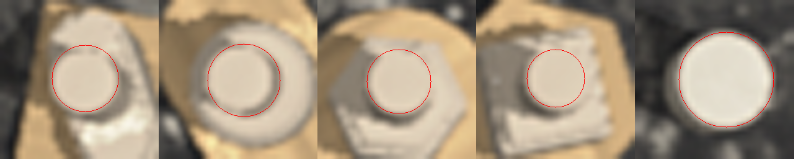

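```bash
cat > go.py <<'E'
import sys
from h import *
from bench import r
o=r.get_obs();M=R.from_rotvec(o['orientation']).as_matrix()
print('t',o['clock'],'tcp',o['tcp_pos'].round(4),'F',np.round(o['contact_force'],1),'w',round(o['grip_width'],4),'q',o['joints'].round(2),'down',M[:,1].round(3),'jawdeg',np.degrees(np.arctan2(M[1,0],M[0,0])).round(1))
for a in sys.argv[1:]:
    p=np.array(list(map(float,a.split(','))))
    print(a,'->',(M.T@(p-o['tcp_pos'])/.3).round(3))
# turn that restores vertical
y=M[:,1];v=np.cross(y,[0,0,-1]);print('level rot(tool, scaled)',(M.T@v/(np.pi/2)).round(4))
E
python3 go.py .564,.241,.36 .564,.241,.238
```

```text
t 0.1 tcp [0.2958 0.6065 0.4038] F [ 0.5 -0.  -0.3] w 0.0853 q [-1.23  0.48  0.02  1.56 -0.01  1.11 -0.08] down [-0.001 -0.002 -1.   ] jawdeg 64.0
.564,.241,.36 -> [-0.703  0.147 -1.338]
.564,.241,.238 -> [-0.702  0.554 -1.338]
level rot(tool, scaled) [ 0.0001  0.     -0.0011]
```

Request:
step_arm --xyz '[[-0.15, 0, -0.2], [-0.25, 0, -0.4], [-0.35, 0.02, -0.6], [-0.45, 0.05, -0.8], [-0.55, 0.08, -0.9], [-0.6, 0.1, -1.0], [-0.7, 0.147, -1.0], [-0.7, 0.147, -1.0]]' --rotation '[[0, 0, 0], [0, 0, 0], [0, 0, 0], [0, 0, 0], [0, 0, 0], [0, 0, 0], [0, 0, 0], [0, 0, 0]]' --grip 0

```text
clock: 1.1
tcp_pos: [0.4728, 0.2834, 0.3587]
orientation: [-1.393, -0.862, 0.871]
contact_force: [-0.7, 1.7, 0.7]
grip_width: 0.0854
```

```bash
python3 go.py .564,.241,.36 .564,.241,.238
```

```text
t 1.1 tcp [0.4728 0.2834 0.3587] F [-0.7  1.7  0.7] w 0.0854 q [-0.75  0.33  0.12  1.91 -0.05  0.92  0.5 ] down [-0.004 -0.004 -1.   ] jawdeg 63.8
.564,.241,.36 -> [ 0.007 -0.005 -0.335]
.564,.241,.238 -> [ 0.009  0.402 -0.336]
level rot(tool, scaled) [-0.0008  0.     -0.0035]
```

Request:
step_arm --xyz '[[0.004, 0, -0.17], [0.007, 0, -0.335], [0.007, 0.0, -0.335], [0.008, 0.1, -0.336], [0.008, 0.2, -0.336], [0.008, 0.3, -0.336], [0.009, 0.36, -0.336], [0.009, 0.402, -0.336], [0.009, 0.402, -0.336], [0.009, 0.402, -0.336]]' --rotation '[[0, 0, 0], [0, 0, -0.003], [0, 0, -0.003], [0, 0, -0.003], [0, 0, -0.003], [0, 0, -0.003], [0, 0, -0.003], [0, 0, -0.003], [0, 0, -0.003], [0, 0, -0.003]]'

```text
clock: 2.35
tcp_pos: [0.5644, 0.2411, 0.2389]
orientation: [-1.391, -0.866, 0.866]
contact_force: [0.3, 1.0, -0.7]
grip_width: 0.0855
```

```bash
python3 go.py .564,.241,.238
python3 - <<'E'
from bench import r
import cv2
for n in('scene','top'):
    f=r.grab_frame(n)['pixels'][:,:,::-1]
    c=f[150:260,220:360] if n=='scene' else f[160:270,120:260]
    cv2.imwrite(f'pics/{n}1.png',cv2.resize(c,None,fx=5,fy=5,interpolation=cv2.INTER_CUBIC))
E
```

```text
t 2.35 tcp [0.5644 0.2411 0.2389] F [ 0.3  1.  -0.7] w 0.0855 q [-0.6   0.58  0.13  1.84 -0.1   0.73  0.7 ] down [-0.     0.001 -1.   ] jawdeg 63.8
.564,.241,.238 -> [-0.001  0.003  0.001]
level rot(tool, scaled) [-0.0002  0.      0.0003]
```

View pics/scene1.png

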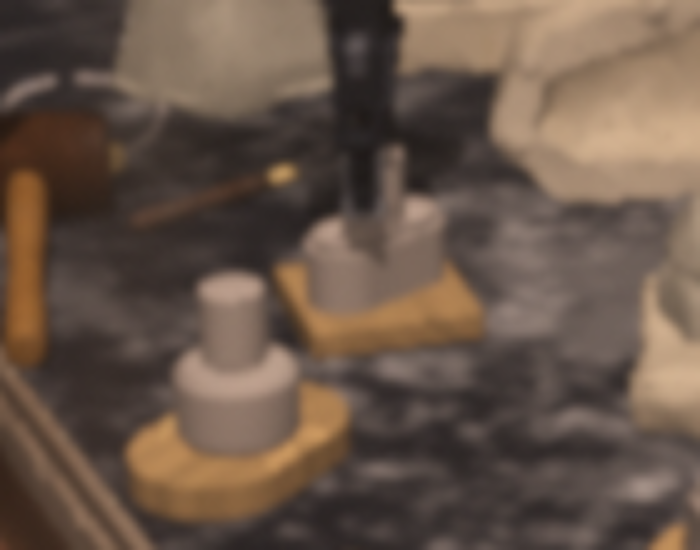

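Fingers (around pixel 365,200 in the crop) straddle the oblong's plug. Gripping.

Request:
step_arm --xyz '[[0, 0, 0], [0, 0, 0], [0, 0, 0], [0, 0, 0], [0, 0, 0], [0, 0, 0], [0, 0, 0], [0, 0, 0]]' --rotation '[[0, 0, 0], [0, 0, 0], [0, 0, 0], [0, 0, 0], [0, 0, 0], [0, 0, 0], [0, 0, 0], [0, 0, 0]]' --grip 1 --force 50

```text
clock: 3.45
tcp_pos: [0.5646, 0.2411, 0.2393]
orientation: [-1.391, -0.867, 0.865]
contact_force: [-0.8, 0.6, 5.6]
grip_width: 0.0329
```

Request:
step_arm --xyz '[[0, -0.05, 0], [0, -0.15, 0], [0, -0.3, 0], [0, -0.4, 0], [0, -0.42, 0], [0, -0.42, 0]]' --rotation '[[0, 0, 0], [0, 0, 0], [0, 0, 0], [0, 0, 0], [0, 0, 0], [0, 0, 0]]'

```text
clock: 4.2
tcp_pos: [0.5641, 0.2408, 0.3646]
orientation: [-1.391, -0.866, 0.866]
contact_force: [-0.0, -0.1, -3.4]
grip_width: 0.0326
```

```bash
python3 go.py .45,.06,.365 .451,-.111,.365 .451,-.111,.241
python3 - <<'E'
from bench import r
import cv2
f=r.grab_frame('scene')['pixels'][:,:,::-1]
cv2.imwrite('pics/s2.png',f)
E
```

```text
t 4.2 tcp [0.5641 0.2408 0.3646] F [-0.  -0.1 -3.4] w 0.0326 q [-0.62  0.42  0.15  1.76 -0.08  0.97  0.68] down [-0.001  0.    -1.   ] jawdeg 63.8
.45,.06,.365 -> [-0.709 -0.001  0.075]
.451,-.111,.365 -> [-1.219 -0.002 -0.179]
.451,-.111,.241 -> [-1.219  0.412 -0.18 ]
level rot(tool, scaled) [-0.0004  0.      0.0001]
```

View pics/s2.png

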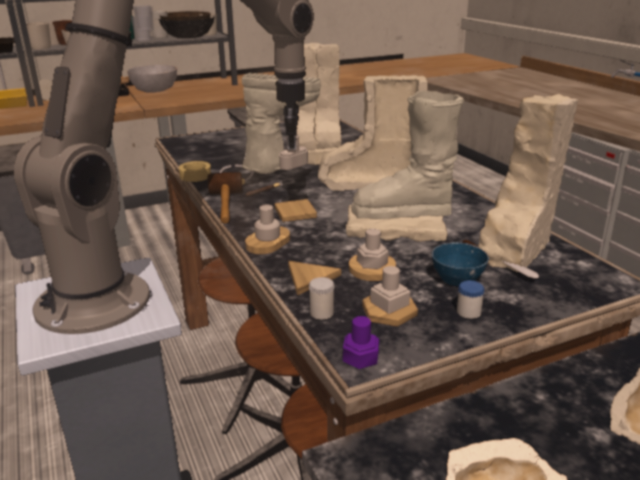

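The oblong is held clear at (293,158) and the square board is empty. Carrying it to the spare board.

Request:
step_arm --xyz '[[-0.1, 0, 0.01], [-0.22, 0, 0.03], [-0.36, 0, 0.04], [-0.5, 0, 0.05], [-0.64, 0, 0.03], [-0.78, 0, 0.0], [-0.9, 0, -0.06], [-1.0, 0, -0.12], [-1.0, 0, -0.18], [-1.0, 0, -0.18]]' --rotation '[[0, 0, 0], [0, 0, 0], [0, 0, 0], [0, 0, 0], [0, 0, 0], [0, 0, 0], [0, 0, 0], [0, 0, 0], [0, 0, 0], [0, 0, 0]]'

```text
clock: 5.5
tcp_pos: [0.4808, -0.0523, 0.3632]
orientation: [-1.391, -0.863, 0.868]
contact_force: [-0.3, -0.4, -2.5]
grip_width: 0.0326
```

```bash
python3 go.py .451,-.111,.365 .451,-.111,.25 .451,-.111,.240
```

```text
t 5.5 tcp [ 0.4808 -0.0523  0.3632] F [-0.3 -0.4 -2.5] w 0.0326 q [-0.27  0.21  0.29  2.06 -0.08  0.88  1.17] down [-0.003 -0.001 -1.   ] jawdeg 63.8
.451,-.111,.365 -> [-0.219 -0.006  0.002]
.451,-.111,.25 -> [-0.219  0.378  0.002]
.451,-.111,.240 -> [-0.219  0.411  0.002]
level rot(tool, scaled) [-0.0014  0.     -0.0011]
```

Request:
step_arm --xyz '[[-0.11, 0, 0.001], [-0.2, 0, 0.002], [-0.219, 0, 0.002], [-0.219, 0.1, 0.002], [-0.219, 0.2, 0.002], [-0.219, 0.3, 0.002], [-0.219, 0.35, 0.002], [-0.219, 0.38, 0.002], [-0.219, 0.4, 0.002], [-0.219, 0.411, 0.002], [-0.219, 0.411, 0.002], [-0.219, 0.411, 0.002]]' --rotation '[[-0.001, 0, -0.001], [-0.001, 0, -0.001], [-0.001, 0, -0.001], [-0.001, 0, -0.001], [-0.001, 0, -0.001], [-0.001, 0, -0.001], [-0.001, 0, -0.001], [-0.001, 0, -0.001], [-0.001, 0, -0.001], [-0.001, 0, -0.001], [-0.001, 0, -0.001], [-0.001, 0, -0.001]]'

```text
clock: 7.0
tcp_pos: [0.4511, -0.1111, 0.2404]
orientation: [-1.392, -0.866, 0.865]
contact_force: [-0.6, -0.2, -3.0]
grip_width: 0.0329
```

```bash
python3 go.py .451,-.111,.239
python3 - <<'E'
from bench import r
import cv2
f=r.grab_frame('scene')['pixels'][:,:,::-1]
cv2.imwrite('pics/s3.png',cv2.resize(f[200:340,230:430],None,fx=4,fy=4,interpolation=cv2.INTER_CUBIC))
E
```

```text
t 7.0 tcp [ 0.4511 -0.1111  0.2404] F [-0.6 -0.2 -3. ] w 0.0329 q [-0.12  0.39  0.27  2.2  -0.19  0.57  1.41] down [ 0.  0. -1.] jawdeg 63.8
.451,-.111,.239 -> [0.    0.005 0.   ]
level rot(tool, scaled) [ 0.0002 -0.      0.0002]
```

View pics/s3.png

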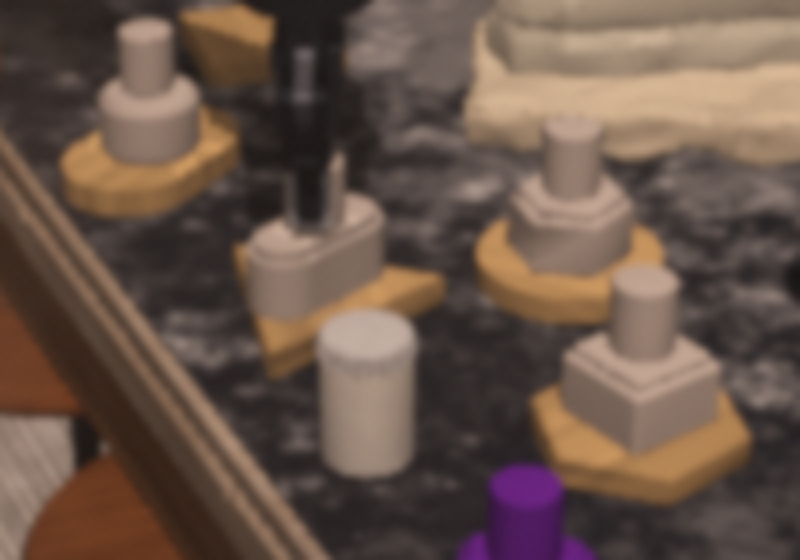

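The oblong stands over the tri board, still carrying its weight, so I lower slightly.

Request:
step_arm --xyz '[[0, 0.004, 0], [0, 0.008, 0], [0, 0.008, 0]]' --rotation '[[0, 0, 0], [0, 0, 0], [0, 0, 0]]'

```text
clock: 7.42
tcp_pos: [0.4513, -0.1112, 0.2392]
orientation: [-1.392, -0.867, 0.864]
contact_force: [-4.2, 1.2, 14.6]
grip_width: 0.0328
```

Seated (14.6 N). Releasing.

Request:
step_arm --xyz '[[0, 0, 0], [0, 0, 0], [0, 0, 0], [0, 0, 0], [0, 0, 0], [0, 0, 0]]' --rotation '[[0, 0, 0], [0, 0, 0], [0, 0, 0], [0, 0, 0], [0, 0, 0], [0, 0, 0]]' --grip 0

```text
clock: 8.18
tcp_pos: [0.4513, -0.1112, 0.2391]
orientation: [-1.392, -0.866, 0.864]
contact_force: [0.0, 0.6, 0.3]
grip_width: 0.0855
```

Request:
step_arm --xyz '[[0, -0.1, 0], [0, -0.2, 0], [0, -0.35, 0], [0, -0.42, 0], [0, -0.42, 0]]' --rotation '[[0, 0, 0], [0, 0, 0], [0, 0, 0], [0, 0, 0], [0, 0, 0]]'

```text
clock: 8.8
tcp_pos: [0.4517, -0.1114, 0.3666]
orientation: [-1.394, -0.869, 0.862]
contact_force: [-0.2, -0.5, -1.0]
grip_width: 0.0852
```

```bash
python3 go.py .5455,-.303,.365 .5455,-.303,.240
```

```text
t 8.8 tcp [ 0.4517 -0.1114  0.3666] F [-0.2 -0.5 -1. ] w 0.0852 q [-0.2   0.18  0.35  2.1  -0.08  0.87  1.31] down [ 0.005  0.001 -1.   ] jawdeg 63.8
.5455,-.303,.365 -> [-0.435  0.006 -0.563]
.5455,-.303,.240 -> [-0.436  0.423 -0.561]
level rot(tool, scaled) [0.0025 0.     0.0018]
```

Request:
step_arm --xyz '[[-0.1, 0, -0.13], [-0.22, 0, -0.28], [-0.34, 0, -0.43], [-0.42, 0, -0.54], [-0.436, 0, -0.562], [-0.436, 0, -0.562], [-0.436, 0.12, -0.562], [-0.436, 0.24, -0.562], [-0.436, 0.34, -0.562], [-0.436, 0.4, -0.562], [-0.436, 0.423, -0.561], [-0.436, 0.423, -0.561]]' --rotation '[[0, 0, 0], [0.002, 0, 0.002], [0.002, 0, 0.002], [0.002, 0, 0.002], [0.002, 0, 0.002], [0.002, 0, 0.002], [0.002, 0, 0.002], [0.002, 0, 0.002], [0.002, 0, 0.002], [0.002, 0, 0.002], [0.002, 0, 0.002], [0.002, 0, 0.002]]'

```text
clock: 10.3
tcp_pos: [0.5455, -0.3028, 0.2403]
orientation: [-1.393, -0.866, 0.866]
contact_force: [0.0, 0.4, 0.8]
grip_width: 0.0853
```

```bash
python3 go.py .5455,-.303,.240
python3 - <<'E'
from bench import r
import cv2
f=r.grab_frame('scene')['pixels'][:,:,::-1]
cv2.imwrite('pics/s4.png',cv2.resize(f[200:340,260:460],None,fx=4,fy=4,interpolation=cv2.INTER_CUBIC))
E
```

```text
t 10.3 tcp [ 0.5455 -0.3028  0.2403] F [0.  0.4 0.8] w 0.0853 q [ 0.15  0.61  0.35  1.83 -0.29  0.75  1.77] down [ 0.001 -0.001 -1.   ] jawdeg 63.8
.5455,-.303,.240 -> [-0.     0.001 -0.   ]
level rot(tool, scaled) [ 0.0006  0.     -0.0001]
```

View pics/s4.png

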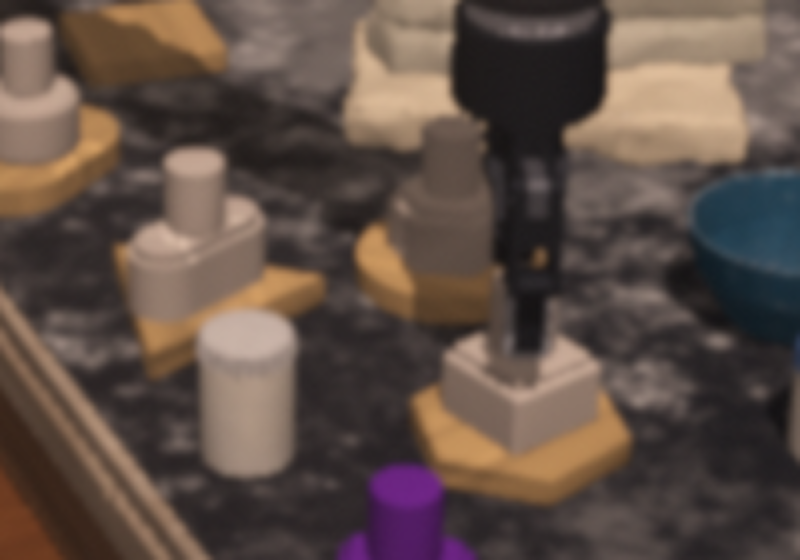

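The oblong stands upright on the tri board (195,250 in the crop), and the gripper straddles the square's plug at (520,340). Gripping.

Request:
step_arm --xyz '[[0, 0, 0], [0, 0, 0], [0, 0, 0], [0, 0, 0], [0, 0, 0], [0, 0, 0], [0, 0, 0], [0, 0, 0]]' --rotation '[[0, 0, 0], [0, 0, 0], [0, 0, 0], [0, 0, 0], [0, 0, 0], [0, 0, 0], [0, 0, 0], [0, 0, 0]]' --grip 1

```text
clock: 11.35
tcp_pos: [0.5459, -0.3033, 0.2414]
orientation: [-1.394, -0.867, 0.865]
contact_force: [0.2, -0.0, 6.7]
grip_width: 0.0327
```

Request:
step_arm --xyz '[[0, -0.05, 0], [0, -0.15, 0], [0, -0.3, 0], [0, -0.4, 0], [0, -0.45, 0], [0, -0.45, 0]]' --rotation '[[0, 0, 0], [0, 0, 0], [0, 0, 0], [0, 0, 0], [0, 0, 0], [0, 0, 0]]'

```text
clock: 12.1
tcp_pos: [0.5456, -0.3031, 0.377]
orientation: [-1.395, -0.868, 0.864]
contact_force: [-0.5, 0.4, -2.3]
grip_width: 0.0328
```

```bash
cat > look.py <<'E'
# remeasure a board near given xy (top view)
import sys
from seg import *
from bench import r
t=r.grab_frame('top')
cv2.imwrite('pics/top_%s.png'%sys.argv[1],t['pixels'][:,:,::-1])
for hl in boards(t):
    p=(w(t,hl)*1000).astype(np.float32)
    mr=cv2.minAreaRect(p);c=np.array(mr[0])
    if not(380<c[0]<680 and -400<c[1]<330):continue
    mc=cv2.minEnclosingCircle(p);M=cv2.moments(p)
    print('cent',np.round([M['m10']/M['m00'],M['m01']/M['m00']],1),'rect',np.round(mr[0],1),np.round(mr[1],1),'ang',round(mr[2],1),'circ',np.round(mc[0],1),round(mc[1],1))
E
python3 look.py a; python3 go.py .47,-.1,.38 .47,.06,.38 .564,.241,.37
```

```text
cent [431.9 102.2] rect [431.9 102.7] [133.2  87.6] ang 33.6 circ [431.  104.1] 66.6
cent [ 456.2 -133.6] rect [ 456.9 -131.5] [125.8  33.8] ang 16.2 circ [ 460.5 -144.2] 62.9
cent [565.7 242.9] rect [565.9 242.8] [97.1 97.5] ang 81.6 circ [565.1 243.1] 66.7
cent [ 599.3 -134.2] rect [ 599.9 -134.2] [105.8 109.6] ang 63.7 circ [ 599.5 -134.3] 55.3
t 12.15 tcp [ 0.5453 -0.3029  0.3757] F [ 0.1 -0.2 -2.2] w 0.0328 q [ 0.1   0.44  0.41  1.74 -0.21  1.    1.7 ] down [ 0.002 -0.001 -1.   ] jawdeg 63.8
.47,-.1,.38 -> [ 0.496 -0.015  0.524]
.47,.06,.38 -> [ 0.974 -0.016  0.76 ]
.564,.241,.37 -> [1.654 0.018 0.746]
level rot(tool, scaled) [0.0013 0.     0.    ]
```

View pics/top_a.png

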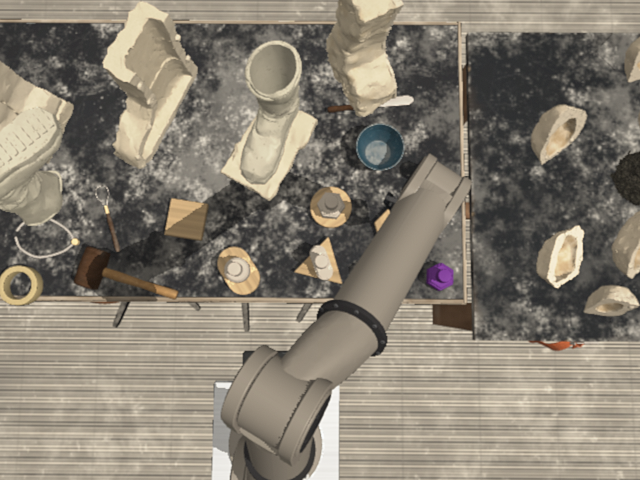

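Top view: the square board is empty at about (187,219) and the oblong is upright on the spare at (320,260). Carrying the square model over.

Request:
step_arm --xyz '[[0.08, -0.01, 0.08], [0.19, -0.015, 0.2], [0.31, -0.015, 0.33], [0.43, -0.015, 0.45], [0.54, -0.015, 0.54], [0.66, -0.015, 0.6], [0.8, -0.015, 0.67], [0.92, -0.015, 0.73], [0.98, -0.015, 0.755], [0.98, -0.015, 0.755]]' --rotation '[[0.001, 0, 0], [0.001, 0, 0], [0.001, 0, 0], [0.001, 0, 0], [0.001, 0, 0], [0.001, 0, 0], [0.001, 0, 0], [0.001, 0, 0], [0.001, 0, 0], [0.001, 0, 0]]'

```text
clock: 13.4
tcp_pos: [0.4716, 0.0625, 0.3784]
orientation: [-1.39, -0.866, 0.87]
contact_force: [0.6, 0.4, -2.2]
grip_width: 0.0326
```

```bash
python3 go.py .5655,.2425,.365 .5655,.2425,.2425 .5655,.2425,.241
```

```text
t 13.4 tcp [0.4716 0.0625 0.3784] F [ 0.6  0.4 -2.2] w 0.0326 q [-0.49  0.18  0.25  2.06 -0.06  0.91  0.91] down [-0.002 -0.001 -1.   ] jawdeg 64.0
.5655,.2425,.365 -> [ 0.677  0.044 -0.018]
.5655,.2425,.2425 -> [ 0.677  0.452 -0.019]
.5655,.2425,.241 -> [ 0.677  0.457 -0.019]
level rot(tool, scaled) [-0.001  0.    -0.001]
```

Request:
step_arm --xyz '[[0.1, 0, 0], [0.24, 0, -0.01], [0.4, 0.01, -0.01], [0.54, 0.02, -0.015], [0.65, 0.03, -0.018], [0.677, 0.044, -0.018], [0.677, 0.044, -0.018], [0.677, 0.14, -0.018], [0.677, 0.24, -0.019], [0.677, 0.34, -0.019], [0.677, 0.4, -0.019], [0.677, 0.435, -0.019], [0.677, 0.45, -0.019], [0.677, 0.457, -0.019], [0.677, 0.462, -0.019], [0.677, 0.462, -0.019]]' --rotation '[[-0.001, 0, -0.001], [-0.001, 0, -0.001], [-0.001, 0, -0.001], [-0.001, 0, -0.001], [-0.001, 0, -0.001], [-0.001, 0, -0.001], [-0.001, 0, -0.001], [-0.001, 0, -0.001], [-0.001, 0, -0.001], [-0.001, 0, -0.001], [-0.001, 0, -0.001], [-0.001, 0, -0.001], [-0.001, 0, -0.001], [-0.001, 0, -0.001], [-0.001, 0, -0.001], [-0.001, 0, -0.001]]'

```text
clock: 15.4
tcp_pos: [0.5659, 0.2423, 0.2413]
orientation: [-1.391, -0.869, 0.867]
contact_force: [-3.8, -1.7, 8.1]
grip_width: 0.0328
```

```bash
python3 go.py .5655,.2425,.2405; python3 look.py b
python3 - <<'E'
from bench import r
import cv2
f=r.grab_frame('scene')['pixels'][:,:,::-1]
cv2.imwrite('pics/s5.png',cv2.resize(f[150:290,220:420],None,fx=4,fy=4,interpolation=cv2.INTER_CUBIC))
E
```

```text
t 15.4 tcp [0.5659 0.2423 0.2413] F [-3.8 -1.7  8.1] w 0.0328 q [-0.62  0.58  0.16  1.84 -0.13  0.74  0.72] down [ 0.001  0.001 -1.   ] jawdeg 64.0
.5655,.2425,.2405 -> [-0.     0.003  0.002]
level rot(tool, scaled) [0.0004 0.     0.0007]
cent [431.8 102.2] rect [431.9 102.7] [133.2  87.5] ang 33.6 circ [431.  104.1] 66.6
cent [ 456.1 -133.7] rect [ 456.8 -131.6] [126.   33.8] ang 16.2 circ [ 460.5 -144.5] 63.0
cent [ 545.7 -303.7] rect [ 545.4 -303.8] [102.3 116. ] ang 46.0 circ [ 545.9 -303.6] 58.2
cent [561.  233.6] rect [563.7 237.5] [94.  99.3] ang 81.1 circ [562.4 234.8] 63.8
cent [ 599.5 -134.4] rect [ 599.5 -134.9] [107.7 109.6] ang 63.9 circ [ 599.6 -133.9] 55.6
```

View pics/s5.png

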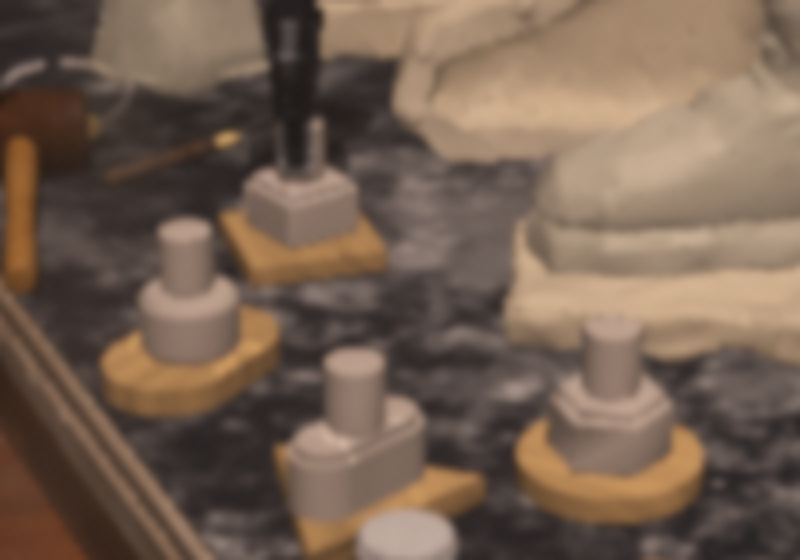

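The square model sits on the square board (300,210 in the crop) with 8 N contact. Release, then fetch the hex model.

Request:
step_arm --xyz '[[0, 0, 0], [0, 0, 0], [0, 0, 0], [0, 0, 0], [0, 0, 0], [0, 0, 0]]' --rotation '[[0, 0, 0], [0, 0, 0], [0, 0, 0], [0, 0, 0], [0, 0, 0], [0, 0, 0]]' --grip 0

```text
clock: 16.25
tcp_pos: [0.5659, 0.2423, 0.2413]
orientation: [-1.391, -0.869, 0.867]
contact_force: [0.2, 0.3, -0.2]
grip_width: 0.0853
```

Request:
step_arm --xyz '[[0, -0.1, 0], [0, -0.2, 0], [0, -0.35, 0], [0, -0.45, 0], [-0.15, -0.46, 0.04], [-0.3, -0.46, 0.04], [-0.45, -0.46, 0.04], [-0.6, -0.46, 0.02], [-0.75, -0.46, -0.05], [-0.85, -0.46, -0.15], [-0.95, -0.46, -0.25], [-0.95, -0.46, -0.25]]' --rotation '[[0, 0, 0], [0, 0, 0], [0, 0, 0], [0, 0, 0], [0, 0, 0], [0, 0, 0], [0, 0, 0], [0, 0, 0], [0, 0, 0], [0, 0, 0], [0, 0, 0], [0, 0, 0]]'

```text
clock: 17.75
tcp_pos: [0.5083, -0.0502, 0.3793]
orientation: [-1.394, -0.865, 0.863]
contact_force: [-0.0, -0.1, 0.5]
grip_width: 0.0854
```

```bash
python3 go.py .5995,-.1338,.375 .5995,-.1338,.241
```

```text
t 17.75 tcp [ 0.5083 -0.0502  0.3793] F [-0.  -0.1  0.5] w 0.0854 q [-0.31  0.24  0.33  1.99 -0.1   0.93  1.18] down [ 0.002 -0.001 -1.   ] jawdeg 63.6
.5995,-.1338,.375 -> [-0.114  0.015 -0.396]
.5995,-.1338,.241 -> [-0.114  0.462 -0.395]
level rot(tool, scaled) [0.0014 0.     0.0001]
```

Request:
step_arm --xyz '[[-0.04, 0, -0.13], [-0.08, 0, -0.28], [-0.11, 0.01, -0.38], [-0.114, 0.015, -0.396], [-0.114, 0.015, -0.396], [-0.114, 0.12, -0.396], [-0.114, 0.24, -0.396], [-0.114, 0.36, -0.395], [-0.114, 0.43, -0.395], [-0.114, 0.462, -0.395], [-0.114, 0.462, -0.395], [-0.114, 0.462, -0.395]]' --rotation '[[0.001, 0, 0], [0.001, 0, 0], [0.001, 0, 0], [0.001, 0, 0], [0.001, 0, 0], [0.001, 0, 0], [0.001, 0, 0], [0.001, 0, 0], [0.001, 0, 0], [0.001, 0, 0], [0.001, 0, 0], [0.001, 0, 0]]'

```text
clock: 19.25
tcp_pos: [0.5999, -0.1335, 0.2421]
orientation: [-1.394, -0.865, 0.862]
contact_force: [1.0, 0.0, 0.4]
grip_width: 0.0854
```

```bash
python3 go.py .5995,-.1338,.241
python3 - <<'E'
from bench import r
import cv2
f=r.grab_frame('scene')['pixels'][:,:,::-1]
cv2.imwrite('pics/s6.png',cv2.resize(f[150:310,230:430],None,fx=3.5,fy=3.5,interpolation=cv2.INTER_CUBIC))
E
```

```text
t 19.25 tcp [ 0.5999 -0.1335  0.2421] F [1.  0.  0.4] w 0.0854 q [-0.11  0.59  0.3   1.85 -0.25  0.74  1.44] down [ 0.002 -0.    -1.   ] jawdeg 63.6
.5995,-.1338,.241 -> [-0.002  0.004  0.001]
level rot(tool, scaled) [0.0014 0.     0.0006]
```

View pics/s6.png

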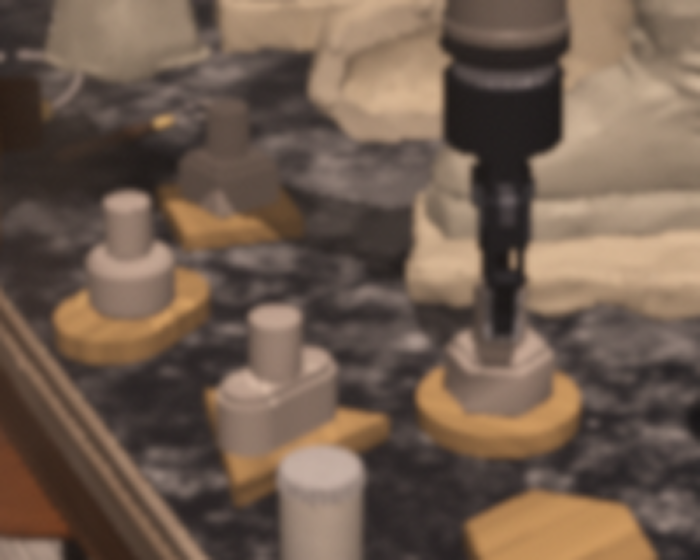

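The square model stands on its board at (228,160), and the gripper straddles the hex plug at (500,330). Gripping and lifting.

Request:
step_arm --xyz '[[0, 0, 0], [0, 0, 0], [0, 0, 0], [0, 0, 0], [0, 0, 0], [0, 0, 0], [0, 0, 0], [0, 0, 0]]' --rotation '[[0, 0, 0], [0, 0, 0], [0, 0, 0], [0, 0, 0], [0, 0, 0], [0, 0, 0], [0, 0, 0], [0, 0, 0]]' --grip 1

```text
clock: 20.3
tcp_pos: [0.6, -0.1337, 0.2424]
orientation: [-1.394, -0.866, 0.862]
contact_force: [-1.0, 0.5, 5.3]
grip_width: 0.0325
```

Request:
step_arm --xyz '[[0, -0.05, 0], [0, -0.15, 0], [0, -0.3, 0], [0, -0.4, 0], [0, -0.42, 0], [0, -0.42, 0]]' --rotation '[[0, 0, 0], [0, 0, 0], [0, 0, 0], [0, 0, 0], [0, 0, 0], [0, 0, 0]]'

```text
clock: 21.05
tcp_pos: [0.5994, -0.1335, 0.368]
orientation: [-1.394, -0.865, 0.862]
contact_force: [-0.8, 0.0, -1.9]
grip_width: 0.0326
```

```bash
python3 go.py .5457,-.3037,.365 .5457,-.3037,.243;python3 look.py c
```

```text
t 21.05 tcp [ 0.5994 -0.1335  0.368 ] F [-0.8  0.  -1.9] w 0.0326 q [-0.15  0.43  0.36  1.77 -0.18  0.98  1.39] down [ 0.002  0.    -1.   ] jawdeg 63.6
.5457,-.3037,.365 -> [-0.588  0.01  -0.092]
.5457,-.3037,.243 -> [-0.588  0.416 -0.091]
level rot(tool, scaled) [0.0013 0.     0.0007]
cent [431.8 102.2] rect [431.9 102.7] [133.2  87.5] ang 33.4 circ [431.  104.1] 66.6
cent [ 545.7 -303.7] rect [ 545.4 -303.8] [102.3 116. ] ang 46.0 circ [ 545.8 -303.6] 58.1
cent [563.9 240.3] rect [564.  240.2] [100.3  98.8] ang 81.7 circ [563.3 240.7] 67.9
```

Request:
step_arm --xyz '[[-0.1, 0, -0.02], [-0.24, 0, -0.04], [-0.4, 0, -0.06], [-0.52, 0, -0.08], [-0.58, 0.01, -0.092], [-0.588, 0.01, -0.092], [-0.588, 0.01, -0.092], [-0.588, 0.1, -0.092], [-0.588, 0.2, -0.091], [-0.588, 0.3, -0.091], [-0.588, 0.36, -0.091], [-0.588, 0.395, -0.091], [-0.588, 0.41, -0.091], [-0.588, 0.418, -0.091], [-0.588, 0.423, -0.091], [-0.588, 0.423, -0.091]]' --rotation '[[0.001, 0, 0], [0.001, 0, 0], [0.001, 0, 0], [0.001, 0, 0], [0.001, 0, 0], [0.001, 0, 0], [0.001, 0, 0], [0.001, 0, 0], [0.001, 0, 0], [0.001, 0, 0], [0.001, 0, 0], [0.001, 0, 0], [0.001, 0, 0], [0.001, 0, 0], [0.001, 0, 0], [0.001, 0, 0]]'

```text
clock: 23.1
tcp_pos: [0.5455, -0.3039, 0.2425]
orientation: [-1.392, -0.865, 0.862]
contact_force: [-4.7, 2.6, 9.8]
grip_width: 0.0326
```

```bash
python3 go.py .5457,-.3037,.242; python3 look.py d
python3 - <<'E'
from bench import r
import cv2
f=r.grab_frame('scene')['pixels'][:,:,::-1]
cv2.imwrite('pics/s7.png',cv2.resize(f[190:350,270:470],None,fx=3.5,fy=3.5,interpolation=cv2.INTER_CUBIC))
E
```

```text
t 23.1 tcp [ 0.5455 -0.3039  0.2425] F [-4.7  2.6  9.8] w 0.0326 q [ 0.16  0.6   0.34  1.82 -0.28  0.76  1.76] down [ 0.001  0.001 -1.   ] jawdeg 63.6
.5457,-.3037,.242 -> [ 0.001  0.002 -0.   ]
level rot(tool, scaled) [0.0004 0.     0.0009]
cent [431.8 102.2] rect [431.9 102.7] [133.2  87.5] ang 33.4 circ [430.9 104.2] 66.6
cent [565.9 241.6] rect [565.4 240.8] [101.3  98.1] ang 81.4 circ [565.  241.7] 67.8
cent [ 599.2 -133.8] rect [ 600.  -133.9] [105.8 109.6] ang 63.5 circ [ 599.6 -134.6] 55.4
```

View pics/s7.png

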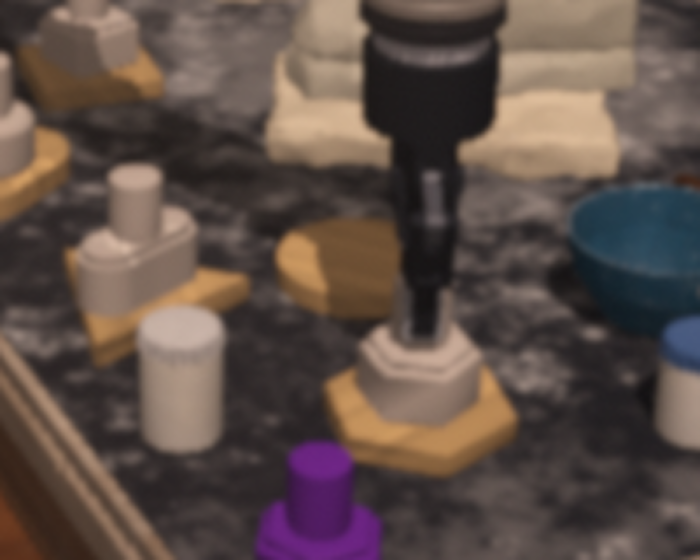

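The hex model is seated on the hex board (420,380 in the crop). Release, then go to the round model.

Request:
step_arm --xyz '[[0, 0, 0], [0, 0, 0], [0, 0, 0], [0, 0, 0], [0, 0, 0], [0, 0, 0]]' --rotation '[[0, 0, 0], [0, 0, 0], [0, 0, 0], [0, 0, 0], [0, 0, 0], [0, 0, 0]]' --grip 0

```text
clock: 23.95
tcp_pos: [0.5455, -0.3039, 0.2424]
orientation: [-1.392, -0.865, 0.862]
contact_force: [0.1, -0.7, 0.4]
grip_width: 0.0855
```

Request:
step_arm --xyz '[[0, -0.1, 0], [0, -0.2, 0], [0, -0.35, 0], [0, -0.44, 0], [0.1, -0.44, 0.09], [0.22, -0.44, 0.2], [0.34, -0.44, 0.31], [0.46, -0.44, 0.42], [0.58, -0.44, 0.53], [0.7, -0.44, 0.64], [0.82, -0.44, 0.75], [0.94, -0.44, 0.86], [1.0, -0.44, 0.93], [1.0, -0.44, 0.93]]' --rotation '[[0, 0, 0], [0, 0, 0], [0, 0, 0], [0, 0, 0], [0, 0, 0], [0, 0, 0], [0, 0, 0], [0, 0, 0], [0, 0, 0], [0, 0, 0], [0, 0, 0], [0, 0, 0], [0, 0, 0], [0, 0, 0]]'

```text
clock: 25.7
tcp_pos: [0.4282, 0.0906, 0.3747]
orientation: [-1.39, -0.868, 0.865]
contact_force: [1.1, 0.4, -0.4]
grip_width: 0.0853
```

```bash
python3 go.py .431,.1015,.37 .431,.1015,.241
```

```text
t 25.7 tcp [0.4282 0.0906 0.3747] F [ 1.1  0.4 -0.4] w 0.0853 q [-0.55  0.11  0.21  2.14 -0.03  0.89  0.8 ] down [ 0.001  0.002 -1.   ] jawdeg 63.8
.431,.1015,.37 -> [0.037 0.016 0.008]
.431,.1015,.241 -> [0.036 0.446 0.008]
level rot(tool, scaled) [ 0.0001 -0.      0.0012]
```

Request:
step_arm --xyz '[[0.037, 0.016, 0.008], [0.037, 0.016, 0.008], [0.037, 0.1, 0.008], [0.036, 0.22, 0.008], [0.036, 0.33, 0.008], [0.036, 0.41, 0.008], [0.036, 0.446, 0.008], [0.036, 0.446, 0.008], [0.036, 0.446, 0.008]]' --rotation '[[0, 0, 0.001], [0, 0, 0.001], [0, 0, 0.001], [0, 0, 0.001], [0, 0, 0.001], [0, 0, 0.001], [0, 0, 0.001], [0, 0, 0.001], [0, 0, 0.001]]'

```text
clock: 26.82
tcp_pos: [0.4315, 0.1014, 0.2417]
orientation: [-1.392, -0.868, 0.865]
contact_force: [0.0, 0.2, -0.4]
grip_width: 0.0854
```

```bash
python3 go.py .431,.1015,.241; python3 look.py e
python3 - <<'E'
from bench import r
import cv2
f=r.grab_frame('scene')['pixels'][:,:,::-1]
cv2.imwrite('pics/s8.png',cv2.resize(f[160:340,220:440],None,fx=3.2,fy=3.2,interpolation=cv2.INTER_CUBIC))
E
```

```text
t 26.825 tcp [0.4315 0.1014 0.2417] F [ 0.   0.2 -0.4] w 0.0854 q [-0.52  0.36  0.17  2.24 -0.11  0.55  0.85] down [ 0.002  0.001 -1.   ] jawdeg 63.8
.431,.1015,.241 -> [-0.001  0.002  0.001]
level rot(tool, scaled) [0.0008 0.     0.0008]
cent [ 456.2 -133.6] rect [ 456.9 -131.8] [126.   33.9] ang 15.9 circ [ 460.5 -144.5] 63.0
cent [ 545.6 -303.9] rect [ 545.6 -303.9] [114.6 103.3] ang 75.1 circ [ 545.6 -303.3] 58.3
cent [565.2 240.7] rect [565.2 240.9] [101.4  98.1] ang 81.3 circ [564.7 240.8] 68.3
cent [ 599.6 -134.1] rect [ 599.4 -133.9] [108.8 109.4] ang 0.5 circ [ 599.4 -134.1] 55.7
```

View pics/s8.png

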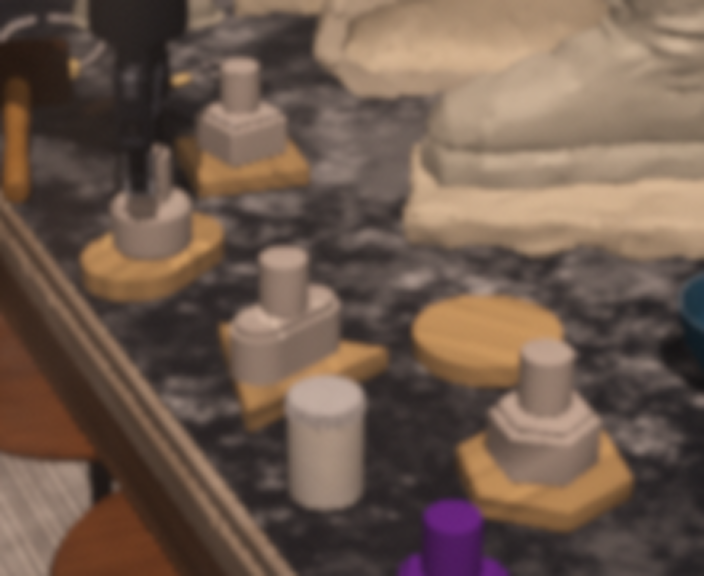

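Hex (545,430) and square (240,125) models look centred on their boards, the round board is empty, and the fingers straddle the round model's plug (145,200). Gripping.

Request:
step_arm --xyz '[[0, 0, 0], [0, 0, 0], [0, 0, 0], [0, 0, 0], [0, 0, 0], [0, 0, 0], [0, 0, 0], [0, 0, 0]]' --rotation '[[0, 0, 0], [0, 0, 0], [0, 0, 0], [0, 0, 0], [0, 0, 0], [0, 0, 0], [0, 0, 0], [0, 0, 0]]' --grip 1

```text
clock: 27.92
tcp_pos: [0.4315, 0.1017, 0.2422]
orientation: [-1.391, -0.869, 0.865]
contact_force: [-0.7, 0.4, 5.9]
grip_width: 0.0328
```

Request:
step_arm --xyz '[[0, -0.05, 0], [0, -0.15, 0], [0, -0.3, 0], [0, -0.4, 0], [0, -0.42, 0], [0, -0.42, 0]]' --rotation '[[0, 0, 0], [0, 0, 0], [0, 0, 0], [0, 0, 0], [0, 0, 0], [0, 0, 0]]'

```text
clock: 28.68
tcp_pos: [0.4309, 0.1015, 0.3675]
orientation: [-1.391, -0.868, 0.865]
contact_force: [-0.4, -0.1, -1.6]
grip_width: 0.0328
```

```bash
python3 go.py .47,0,.367 .5,-.08,.367 .5995,-.1341,.367 .5995,-.1341,.242;python3 look.py f
```

```text
t 28.675 tcp [0.4309 0.1015 0.3675] F [-0.4 -0.1 -1.6] w 0.0328 q [-0.57  0.13  0.21  2.14 -0.04  0.87  0.78] down [ 0.002  0.001 -1.   ] jawdeg 63.8
.47,0,.367 -> [-0.246  0.001 -0.266]
.5,-.08,.367 -> [-0.441  0.001 -0.474]
.5995,-.1341,.367 -> [-0.457  0.002 -0.851]
.5995,-.1341,.242 -> [-0.458  0.418 -0.85 ]
level rot(tool, scaled) [ 0.0006 -0.      0.001 ]
cent [387.4 326.8] rect [387.1 328.3] [147.5  26.3] ang 73.5 circ [386.  328.7] 73.9
cent [428.2  90.7] rect [433.2  85.5] [126.3  74.9] ang 4.2 circ [433.1  98.1] 65.8
cent [ 456.3 -133.6] rect [ 456.9 -131.5] [125.8  33.8] ang 16.2 circ [ 460.5 -144.2] 62.9
cent [ 545.6 -304. ] rect [ 545.5 -303.9] [114.3 103.4] ang 75.5 circ [ 545.8 -303.5] 58.1
cent [570.5 243.6] rect [565.4 240.7] [101.3  97.9] ang 81.6 circ [564.9 241.6] 67.8
cent [ 599.6 -134.2] rect [ 599.4 -134.2] [108.8 108.8] ang 0.5 circ [ 599.3 -133.8] 55.8
```

Request:
step_arm --xyz '[[-0.1, 0, -0.1], [-0.22, 0, -0.23], [-0.34, 0, -0.36], [-0.42, 0, -0.48], [-0.445, 0, -0.62], [-0.456, 0, -0.76], [-0.457, 0, -0.84], [-0.457, 0, -0.851], [-0.457, 0, -0.851], [-0.457, 0.1, -0.85], [-0.458, 0.2, -0.85], [-0.458, 0.3, -0.85], [-0.458, 0.36, -0.85], [-0.458, 0.395, -0.85], [-0.458, 0.41, -0.85], [-0.458, 0.418, -0.85], [-0.458, 0.423, -0.85], [-0.458, 0.423, -0.85]]' --rotation '[[0, 0, 0.001], [0, 0, 0.001], [0, 0, 0.001], [0, 0, 0.001], [0, 0, 0.001], [0, 0, 0.001], [0, 0, 0.001], [0, 0, 0.001], [0, 0, 0.001], [0, 0, 0.001], [0, 0, 0.001], [0, 0, 0.001], [0, 0, 0.001], [0, 0, 0.001], [0, 0, 0.001], [0, 0, 0.001], [0, 0, 0.001], [0, 0, 0.001]]'

```text
clock: 30.98
tcp_pos: [0.5994, -0.1345, 0.2422]
orientation: [-1.393, -0.867, 0.866]
contact_force: [-5.1, 1.6, 10.0]
grip_width: 0.0329
```

```bash
python3 go.py .5995,-.1341,.241; python3 look.py g
python3 - <<'E'
from bench import r
import cv2
f=r.grab_frame('scene')['pixels'][:,:,::-1]
cv2.imwrite('pics/s9.png',cv2.resize(f[160:340,220:440],None,fx=3.2,fy=3.2,interpolation=cv2.INTER_CUBIC))
E
```

```text
t 30.975 tcp [ 0.5994 -0.1345  0.2422] F [-5.1  1.6 10. ] w 0.0329 q [-0.11  0.59  0.31  1.85 -0.25  0.74  1.45] down [ 0.001 -0.001 -1.   ] jawdeg 63.8
.5995,-.1341,.241 -> [0.001 0.004 0.   ]
level rot(tool, scaled) [ 0.0009 -0.      0.    ]
cent [439.6 109.7] rect [439.7 107.9] [114.4  87.5] ang 33.6 circ [434.1 111.4] 60.8
cent [ 545.6 -303.9] rect [ 545.6 -303.9] [114.6 103.3] ang 75.3 circ [ 545.6 -303.3] 58.3
cent [563.6 241. ] rect [563.7 240.8] [100.1  98.2] ang 82.0 circ [563.4 240.9] 67.5
```

View pics/s9.png

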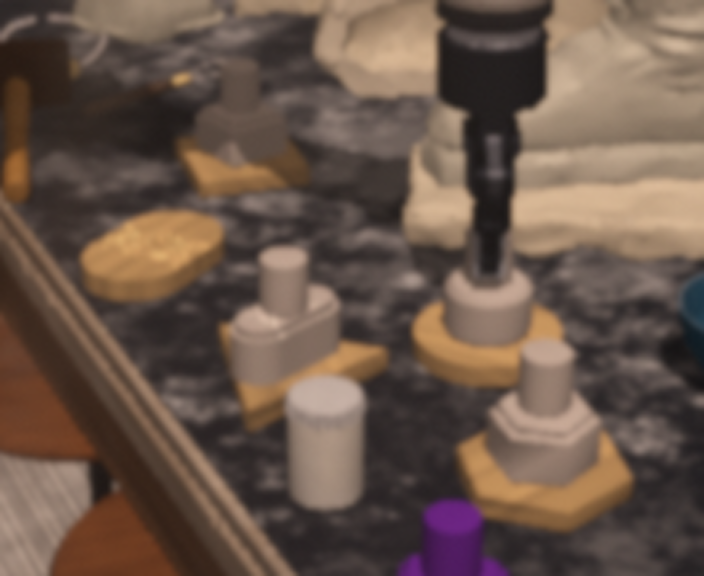

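View pics/top_g.png

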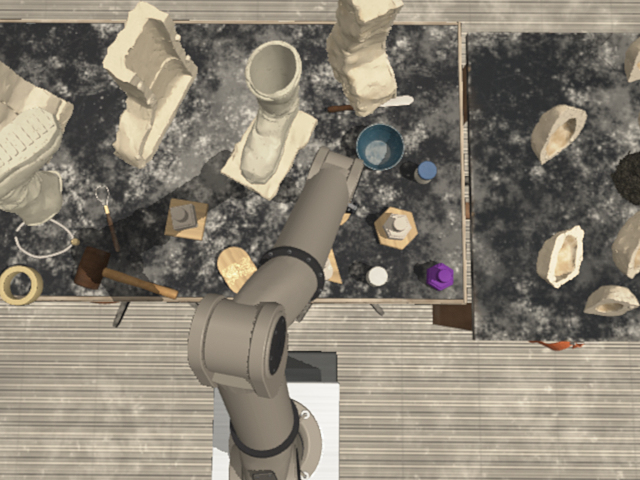

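Request:
step_arm --xyz '[[0, 0, 0], [0, 0, 0], [0, 0, 0], [0, 0, 0], [0, 0, 0], [0, 0, 0]]' --rotation '[[0, 0, 0], [0, 0, 0], [0, 0, 0], [0, 0, 0], [0, 0, 0], [0, 0, 0]]' --grip 0

```text
clock: 31.82
tcp_pos: [0.5993, -0.1345, 0.2422]
orientation: [-1.392, -0.867, 0.866]
contact_force: [-0.8, 0.5, 0.4]
grip_width: 0.0851
```

Request:
step_arm --xyz '[[0, -0.1, 0], [0, -0.2, 0], [0, -0.35, 0], [0, -0.44, 0], [0, -0.44, 0.1], [0, -0.44, 0.25], [0, -0.44, 0.4], [0, -0.44, 0.4]]' --rotation '[[0, 0, 0], [0, 0, 0], [0, 0, 0], [0, 0, 0], [0, 0, 0], [0, 0, 0], [0, 0, 0], [0, 0, 0]]'

```text
clock: 32.83
tcp_pos: [0.489, -0.0804, 0.3737]
orientation: [-1.39, -0.867, 0.868]
contact_force: [1.0, -0.5, -0.1]
grip_width: 0.085
```

```bash
python3 go.py .4513,-.1112,.37 .4513,-.1112,.2405
python3 - <<'E'
import cv2
cv2.imwrite('pics/te.png',cv2.resize(cv2.imread('pics/top_e.png')[180:300,160:420],None,fx=3,fy=3,interpolation=cv2.INTER_CUBIC))
E
```

```text
t 32.825 tcp [ 0.489  -0.0804  0.3737] F [ 1.  -0.5 -0.1] w 0.085 q [-0.28  0.22  0.37  2.03 -0.1   0.91  1.26] down [-0.001  0.001 -1.   ] jawdeg 63.9
.4513,-.1112,.37 -> [-0.147  0.012  0.068]
.4513,-.1112,.2405 -> [-0.147  0.444  0.067]
level rot(tool, scaled) [-0.0008 -0.      0.0003]
```

View pics/te.png

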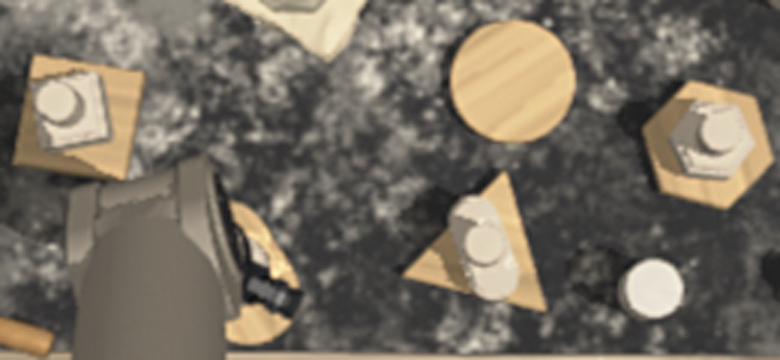

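The oblong's long axis in the image is tilted about 18°, the oblong board's about 33°, so I'll turn roughly 15° while carrying.

Request:
step_arm --xyz '[[-0.1, 0, 0.05], [-0.147, 0.012, 0.068], [-0.147, 0.012, 0.068], [-0.147, 0.1, 0.067], [-0.147, 0.22, 0.067], [-0.147, 0.34, 0.067], [-0.147, 0.41, 0.067], [-0.147, 0.444, 0.067], [-0.147, 0.444, 0.067], [-0.147, 0.444, 0.067]]' --rotation '[[0, 0, 0], [-0.001, 0, 0], [-0.001, 0, 0], [-0.001, 0, 0], [-0.001, 0, 0], [-0.001, 0, 0], [-0.001, 0, 0], [-0.001, 0, 0], [-0.001, 0, 0], [-0.001, 0, 0]]'

```text
clock: 34.08
tcp_pos: [0.4521, -0.1111, 0.2412]
orientation: [-1.392, -0.869, 0.866]
contact_force: [-0.6, -0.8, -0.1]
grip_width: 0.0855
```

Request:
step_arm --xyz '[[0, 0, 0], [0, 0, 0], [0, 0, 0], [0, 0, 0], [0, 0, 0], [0, 0, 0], [0, 0, 0], [0, 0, 0]]' --rotation '[[0, 0, 0], [0, 0, 0], [0, 0, 0], [0, 0, 0], [0, 0, 0], [0, 0, 0], [0, 0, 0], [0, 0, 0]]' --grip 1

```text
clock: 35.08
tcp_pos: [0.4522, -0.1112, 0.2417]
orientation: [-1.392, -0.87, 0.866]
contact_force: [-0.4, 0.3, 5.1]
grip_width: 0.0323
```

Request:
step_arm --xyz '[[0, -0.05, 0], [0, -0.15, 0], [0, -0.3, 0], [0, -0.4, 0], [0, -0.42, 0], [0, -0.42, 0]]' --rotation '[[0, 0, 0], [0, 0, 0], [0, 0, 0], [0, 0, 0], [0, 0, 0], [0, 0, 0]]'

```text
clock: 35.83
tcp_pos: [0.4515, -0.1111, 0.3674]
orientation: [-1.392, -0.87, 0.866]
contact_force: [0.2, 0.1, -4.3]
grip_width: 0.0326
```

```bash
python3 look.py h; python3 go.py .46,0,.367  .432,.102,.367
```

```text
cent [431.9 102.6] rect [431.9 102.7] [133.2  87.5] ang 33.3 circ [431.  104.1] 66.6
cent [ 545.6 -303.9] rect [ 545.6 -303.9] [114.3 103.2] ang 75.3 circ [ 545.8 -303.6] 58.1
cent [565.6 242.7] rect [566.  242.7] [97.  97.5] ang 81.7 circ [565.1 243.1] 66.7
cent [ 605.2 -135.6] rect [ 609.  -136.3] [108.3  90.9] ang 78.6 circ [ 600.3 -134.4] 55.3
t 35.875 tcp [ 0.4513 -0.1111  0.3668] F [-0.2  0.6 -2.8] w 0.0328 q [-0.25  0.18  0.41  2.1  -0.09  0.88  1.32] down [ 0.001  0.001 -1.   ] jawdeg 63.9
.46,0,.367 -> [ 0.345 -0.001  0.137]
.432,.102,.367 -> [ 0.61  -0.001  0.37 ]
level rot(tool, scaled) [ 0.0004 -0.      0.0006]
```

View pics/top_h.png

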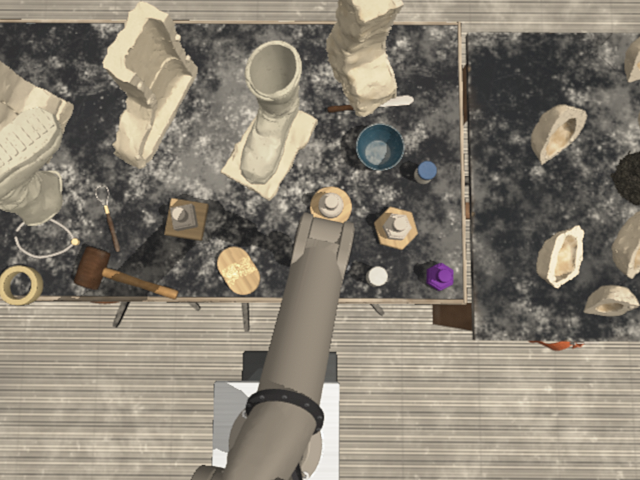

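Request:
step_arm --xyz '[[0.1, 0, 0.05], [0.22, 0, 0.12], [0.35, 0, 0.2], [0.48, 0, 0.29], [0.58, 0, 0.35], [0.611, 0, 0.371], [0.611, 0, 0.371], [0.611, 0.1, 0.371], [0.611, 0.2, 0.371], [0.611, 0.3, 0.371], [0.611, 0.36, 0.371], [0.611, 0.395, 0.371], [0.611, 0.41, 0.371], [0.611, 0.417, 0.371], [0.611, 0.422, 0.371], [0.611, 0.422, 0.371]]' --rotation '[[0, -0.03, 0], [0, -0.06, 0], [0, -0.1, 0], [0, -0.14, 0], [0, -0.165, 0], [0, -0.165, 0], [0, -0.165, 0], [0, -0.165, 0], [0, -0.165, 0], [0, -0.165, 0], [0, -0.165, 0], [0, -0.165, 0], [0, -0.165, 0], [0, -0.165, 0], [0, -0.165, 0], [0, -0.165, 0]]'

```text
clock: 37.88
tcp_pos: [0.4323, 0.1021, 0.2416]
orientation: [-1.296, -1.065, 1.062]
contact_force: [-3.7, -2.6, 11.4]
grip_width: 0.033
```

```bash
python3 go.py .432,.1025,.2405
python3 - <<'E'
from bench import r
import cv2
f=r.grab_frame('scene')['pixels'][:,:,::-1]
cv2.imwrite('pics/s10.png',cv2.resize(f[160:340,220:440],None,fx=3.2,fy=3.2,interpolation=cv2.INTER_CUBIC))
E
```

```text
t 37.875 tcp [0.4323 0.1021 0.2416] F [-3.7 -2.6 11.4] w 0.033 q [-0.52  0.36  0.17  2.24 -0.12  0.55  1.12] down [ 0.002  0.001 -1.   ] jawdeg 78.7
.432,.1025,.2405 -> [0.001 0.004 0.001]
level rot(tool, scaled) [0.0009 0.     0.0008]
```

View pics/s10.png

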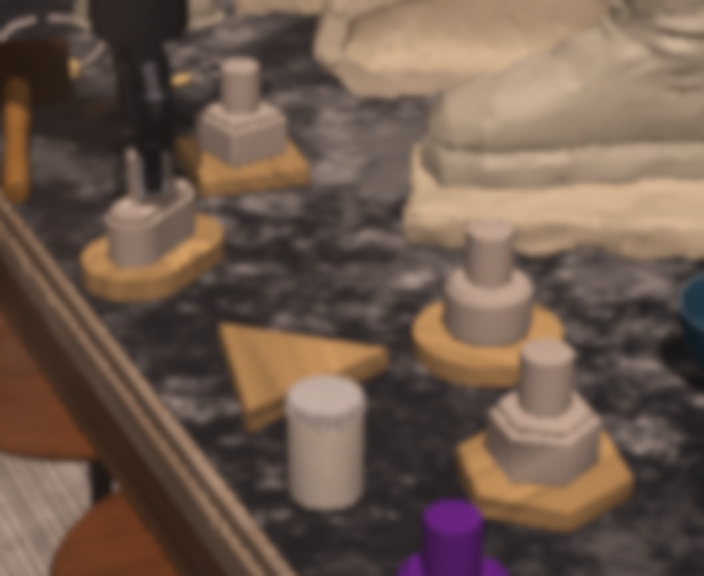

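The oblong is seated and aligned on its board (150,230 in the crop), and the tri board is empty. Releasing and retreating upward, then inward clear of the view.

Request:
step_arm --xyz '[[0, 0, 0], [0, 0, 0], [0, 0, 0], [0, 0, 0], [0, 0, 0], [0, 0, 0]]' --rotation '[[0, 0, 0], [0, 0, 0], [0, 0, 0], [0, 0, 0], [0, 0, 0], [0, 0, 0]]' --grip 0

```text
clock: 38.67
tcp_pos: [0.4322, 0.1021, 0.2416]
orientation: [-1.296, -1.065, 1.062]
contact_force: [-0.2, -0.8, -0.3]
grip_width: 0.0856
```

Request:
step_arm --xyz '[[0, -0.1, 0], [0, -0.2, 0], [0, -0.35, 0], [0, -0.5, 0], [0.15, -0.55, 0.0], [0.3, -0.55, 0.05], [0.5, -0.55, 0.05], [0.7, -0.55, 0.05], [0.9, -0.55, 0.05], [1.0, -0.55, 0.05], [1.0, -0.55, 0.05], [1.0, -0.55, 0.05], [1.0, -0.55, 0.05]]' --rotation '[[0, 0, 0], [0, 0, 0], [0, 0, 0], [0, 0, 0], [0, 0, 0], [0, 0, 0], [0, 0, 0], [0, 0, 0], [0, 0, 0], [0, 0, 0], [0, 0, 0], [0, 0, 0], [0, 0, 0]]'

```text
clock: 40.3
tcp_pos: [0.4762, 0.3976, 0.407]
orientation: [-1.297, -1.063, 1.061]
contact_force: [-0.3, -0.3, -0.0]
grip_width: 0.0856
```

```bash
python3 go.py; python3 look.py z
python3 - <<'E'
from seg import *
t=cv2.imread('pics/top_z.png')
from bench import r
f=r.grab_frame('top')
B=dict(oblong=(.432,.1026),round=(.5995,-.1341),hex=(.5457,-.3037),square=(.5655,.2426))
for n,b in B.items():
    u,v=proj(f,[*b,.098])[0];S=8;rr=16;x0,y0=int(u)-rr,int(v)-rr
    g=cv2.resize(cv2.cvtColor(f['pixels'],cv2.COLOR_RGB2GRAY)[y0:y0+32,x0:x0+32],None,fx=8,fy=8,interpolation=cv2.INTER_CUBIC)
    C=cv2.HoughCircles(g,cv2.HOUGH_GRADIENT,1.5,20,param1=60,param2=12,minRadius=48,maxRadius=60)
    k=C[0][0];uv=[k[0]/S+x0-.44,k[1]/S+y0-.44];print(n,'plug-board mm',((toplane(f,uv,.098)[0,:2]-b)*1000).round(1))
cv2.imwrite('pics/tz.png',cv2.resize(f['pixels'][180:300,150:450,::-1],None,fx=2.6,fy=2.6,interpolation=cv2.INTER_CUBIC))
s=r.grab_frame('scene')['pixels'][:,:,::-1]
cv2.imwrite('pics/sz.png',cv2.resize(s[150:370,210:490],None,fx=2.7,fy=2.7,interpolation=cv2.INTER_CUBIC))
E
```

```text
t 40.3 tcp [0.4762 0.3976 0.407 ] F [-0.3 -0.3 -0. ] w 0.0856 q [-0.86  0.38  0.08  1.7  -0.03  1.06  0.61] down [ 0.002  0.    -1.   ] jawdeg 78.6
level rot(tool, scaled) [ 0.001  -0.      0.0004]
cent [431.7 102.1] rect [431.9 102.7] [133.2  87.5] ang 33.5 circ [430.9 104.2] 66.6
cent [ 450.7 -111.1] rect [ 467.1 -115.1] [126.1 110.2] ang 76.3 circ [ 450.4 -110.8] 72.4
cent [ 545.6 -304. ] rect [ 545.6 -303.9] [114.3 103.2] ang 75.5 circ [ 545.9 -303.6] 58.2
cent [564.5 241.1] rect [564.4 241. ] [101.3  99.7] ang 81.3 circ [564.1 241.7] 68.5
cent [ 599.5 -134.4] rect [ 599.5 -135. ] [107.5 109.6] ang 63.7 circ [ 599.3 -133.9] 55.7
oblong plug-board mm [-1.2 -2.2]
round plug-board mm [-0.4  1.2]
hex plug-board mm [-0.4 -2.2]
square plug-board mm [1.1 0.4]
```

View pics/tz.png

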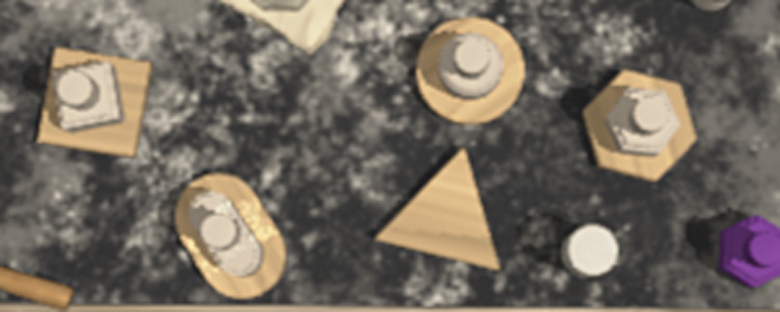

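View pics/sz.png

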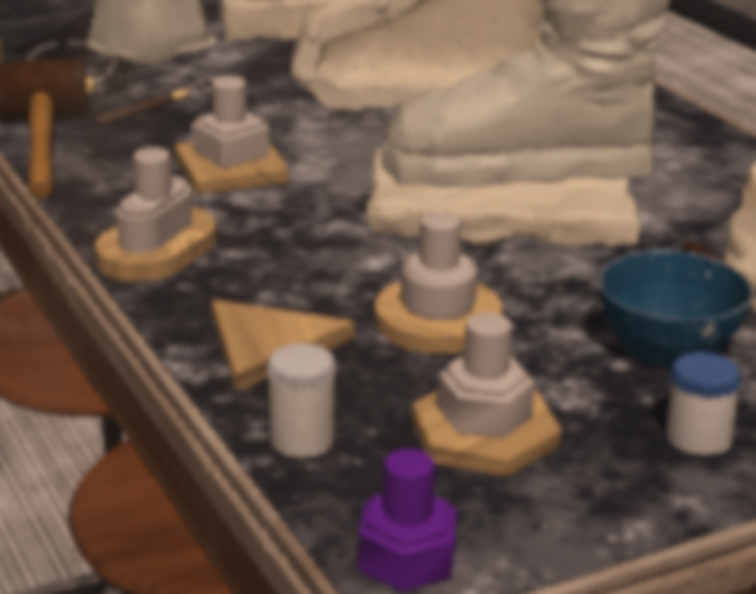

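All four models stand upright on their own boards, about 2.5 mm off centre at most. The tri board is empty and the jar has not moved. Handing in.

Run:
```python
from bench import r
print(r.hand_in())
```

```text
the job is handed in; nothing more can be done
None
```

I moved all four plaster models onto the boards of their own outline and handed the job in at about 40 s on the robot's clock (limit 128 s).

- **Order:** The oblong went to the three-sided spare board first. Then the square, hex and round models went to their own boards, and last the oblong came off the spare onto its board, turned about 15° to line up with it.
- **Position:** In the last pictures all four stand upright. Their plugs measured about 1 to 2.5 mm from the board centres, which is close to the camera's own error of about 2 mm.
- **Surroundings:** The spare board is empty, the jar looks to be where it started (judged by eye), and the gripper is open and clear of everything. The largest contact force I read at the end of a move was about 15 N, when setting the oblong on the spare board.
- **Disagreements:** None of the checks failed. The board-centre fits shifted by 1 to 2 mm when a model was hiding part of the board, so I used the fits of the uncovered boards as the targets.

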